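# Lid the suction jars and run the leak test

### The job

Put every white lid lying on the table onto a jar of its own, seated level on the rim. Turn the lock knob free, push the jar carriage fully home against the test unit and turn the knob back to lock it. Only when all that is done, press the plunger on the test unit right down to its stop, hold it there for a moment and let it up; then turn the knob fully free again and draw the carriage all the way back out, leaving the lids seated on their jars and the other things on the table where they are.

Things in the scene. Friction and masses are not known exactly. Their poses are not given: they have to be found in the camera images.
- station: Fixed leak-test station for suction jars: aluminium base plate 250 x 420 x 12 mm; at its +y end a white test unit 160 x 100 mm, top 115 mm above the table, with the plunger on it; four jars on a grey carriage that slides along +y towards the unit. Origin on the table at the middle of the slide; x, y are the station's own axes, z up.
- carriage (a joint): Slide of the jar carriage, m: 0 pulled out, 0.080 home at its end stop by the test unit. Moves along the station's +y, a few newtons of friction. While the lock knob's finger is turned in, the finger blocks the carriage from going home (or, when home, from coming out).
- handle_top (a point): Middle of the top face of the carriage's upright black handle: 22 mm (x) by 18 mm (y), its top 115 mm above the table, free for about 85 mm below. Stands on the carriage's end away from the test unit.
- jar0_rim (a point): Centre of the rim plane of a clear round jar fixed on the sliding carriage: outside 68 mm across at the rim, mouth 62 mm, 85 mm deep, rim 113 mm above the table. Axes as the station's. Jars stand in a 2 x 2 square, 80 mm apart; this one is at station-frame offset (-40,-40) mm from the carriage's centre.
- jar1_rim (a point): Centre of the rim plane of a clear round jar fixed on the sliding carriage: outside 68 mm across at the rim, mouth 62 mm, 85 mm deep, rim 113 mm above the table. Axes as the station's. Jars stand in a 2 x 2 square, 80 mm apart; this one is at station-frame offset (+40,-40) mm from the carriage's centre.
- jar2_rim (a point): Centre of the rim plane of a clear round jar fixed on the sliding carriage: outside 68 mm across at the rim, mouth 62 mm, 85 mm deep, rim 113 mm above the table. Axes as the station's. Jars stand in a 2 x 2 square, 80 mm apart; this one is at station-frame offset (-40,+40) mm from the carriage's centre.
- jar3_rim (a point): Centre of the rim plane of a clear round jar fixed on the sliding carriage: outside 68 mm across at the rim, mouth 62 mm, 85 mm deep, rim 113 mm above the table. Axes as the station's. Jars stand in a 2 x 2 square, 80 mm apart; this one is at station-frame offset (+40,+40) mm from the carriage's centre.
- lock_knob (a joint): Lock knob, rad: 0 locked (bar along the station's x, its white mark and the steel finger beneath pointing at the carriage), 1.35 fully free (turned anticlockwise seen from above). Stays where it is left.
- knob_grip (a point): Point on the knob's axis for gripping, 90 mm above the table, beside the carriage (130 mm along the station's +x from its origin). The knob's bar is 46 mm long along this point's x, 15 mm wide along its y, its top 15 mm above this point and its underside 21 mm below it.
- plunger (a joint): Spring plunger on the test unit, m: 0 up, 0.018 fully down at its stop (about 10 N); springs back when let go.
- plunger_top (a point): Centre of the top of the plunger's grey mushroom head, 48 mm across; 165 mm above the table when up, 147 mm when down.
- lid0: White loose lid, all lids alike, may be absent: disc 74 mm across, 6 mm thick (10 to 16 mm above the origin); under it a tapered plug 10 mm deep that enters the jar (42 mm across at the bottom, 56 at the top); on top a round grip stub 26 mm across, up to 51.5 mm above the origin. Origin: centre of the plug underside, z up the stub. Seated on a jar, its origin is 10 mm below the rim plane.
- lid1: White loose lid, all lids alike, may be absent: disc 74 mm across, 6 mm thick (10 to 16 mm above the origin); under it a tapered plug 10 mm deep that enters the jar (42 mm across at the bottom, 56 at the top); on top a round grip stub 26 mm across, up to 51.5 mm above the origin. Origin: centre of the plug underside, z up the stub. Seated on a jar, its origin is 10 mm below the rim plane.
- lid2: White loose lid, all lids alike, may be absent: disc 74 mm across, 6 mm thick (10 to 16 mm above the origin); under it a tapered plug 10 mm deep that enters the jar (42 mm across at the bottom, 56 at the top); on top a round grip stub 26 mm across, up to 51.5 mm above the origin. Origin: centre of the plug underside, z up the stub. Seated on a jar, its origin is 10 mm below the rim plane.
- lid3: White loose lid, all lids alike, may be absent: disc 74 mm across, 6 mm thick (10 to 16 mm above the origin); under it a tapered plug 10 mm deep that enters the jar (42 mm across at the bottom, 56 at the top); on top a round grip stub 26 mm across, up to 51.5 mm above the origin. Origin: centre of the plug underside, z up the stub. Seated on a jar, its origin is 10 mm below the rim plane.
- steel_cup: Steel cup 48 mm across, 45 mm high, bystander. Origin at the centre of its underside.
- big_lid: Grey lid of some other vessel, 110 mm across with a flat knob, 28 mm high: too big for the jars, bystander. Origin at the centre of its underside.
- tape: Roll of paper tape 80 mm across, 24 mm high, bystander. Origin at the centre of its underside.
Things that resemble listed ones, but are neither listed nor needed, are in the scene too. Leave any turquoise or yellow look-alike of the lid1 alone.

How it is judged:
By the outcome, as a careful person would: the job done as asked, in the order asked, and still so for the second after the job is handed in, with the robot touching nothing.
Of lid0, lid1, lid2, lid3 only 2 to 4 are there at a start; the rules pass over those that are not, and their reading is None.
At some moment in a run one of lid0, lid1, lid2, lid3 may be knocked a few centimetres aside while the robot is not near it.
Once in a run the grip may slacken for a moment while it holds something.
It also fails if it takes over 210 s, if anything falls off the work surface, if the arm or the gripper's body presses on something with over 40 N, if the wrist force passes 120 N, or if a joint passes its speed limit or range.

### The arm

A 6-joint arm with a two-finger parallel gripper is mounted at the origin on the work surface. World frame = base frame: x ahead of the robot, y to its left, z up, the work surface at z = 0. Lengths are in m, angles in rad, forces in N, time in s.
With the tool pointing down it reaches from about 0.35 to 0.975 m from the base axis. Payload 4.9 kg.
Tool frame: the origin (TCP) lies at the very end of the fingers, on their centre line; the grasp point (between the pads) lies 19 mm behind it (ctrl.tcp_to_grasp is the z of the grasp point in the tool frame, in m); z points along the fingers, y is the line along which they close (so a half turn about z gives the same grasp; the last joint's range is limited). The gripper opens to 85 mm and grips with 20 to 120 N. Pads are 22 mm wide; open, the fingers measure 114 mm over their backs; the gripper's body (76 mm by 85 mm) begins 54 mm behind the grasp point. The pads swing forward as they close: fully open they stand 13 mm farther back than shut.
Start: joints at [-1.257, 0.053, 1.613, -0, 1.476, -0.119], TCP at [0.262, -0.567, 0.231] pointing down, gripper open.
Joint ranges: [-3.01, 3.01], [-1.01, 2.22], [0.06, 2.58], [-1.02, 4.17], [0.09, 2.62], [-3.14, 3.14]. Speed limits (rad/s): [2.57, 2.57, 3.14, 3.14, 3.14, 3.14].

### API

Orientations are given as a rotation vector (axis times angle).
In Python, from station import ctrl, eyes, job, nets gives the robot as it stands. The module is installed in compiled form; this text tells all that it offers.
- The arm moves only by the tool jog_arm, never from a script. Its argument "commands" is one flat list of numbers, 7 for each row, row after row: the shift along the tool's x, y, z each as a share of 0.06 m, from -1 to 1, then the turn, a rotation vector about the tool's x, y, z each as a share of 0.1 rad, from -1 to 1, then the finger opening in mm, from 0 to 85.4. In form: [x, y, z, ax, ay, az, grip, x, y, z, ax, ay, az, grip, ...]. A call has 1 to 20 rows; each row shifts and turns the commanded pose from where the row before left it, along the tool's axes as they then stand; what a row does not reach is not made up. A row lasts 1/8 s, in which the tool goes at most 62.5 mm and 10.7 degrees, less where a joint would pass 70% of its speed; a pose out of reach is approached as far as the arm can. A call with a number of a shift or a turn outside -1 to 1 is refused whole. A call with a gripper value outside its range is refused whole. The fingers move at their own pace and stop on an object; "newtons" is the grip in N (left out, the last holds). Time passes only in rows, so rows that do not move let the fingers close. It gives the time, the measured TCP pose, the force, the opening and the grip force at its end, in the units of the state.
- ctrl.get_obs(): the state, without advancing time (a new reading comes with each control period).
- eyes.get_image(name): name is "side" or "top"; returns a dict with "image" (400x640x3 uint8, red, green, blue), "z_map" (400x640 float32, m along the optical axis (not along the pixel's ray), 0 where there is no reading), "K" (3x3 intrinsics, pixels), "cam_to_world" (4x4, takes a point from camera to world coordinates). Camera axes: x right, y up, looking along -z (the intrinsics and any distortion apply to the point x, -y, -z); pixel columns grow to the right and rows downward; lengths in m; the calibration is good to about 2 mm. A picture is of the moment at which its call begins.
- job.finish_job(): hands the job in; it is judged then, once.
Trained networks look in the newest picture that a camera, given by its name, has taken for a name from the list of things; names that differ only in an ending like _2 or _b are one class to them, and where a whole thing is asked for, a point or a joint stands for the part that bears it (a point fixed in the world has none). Each returns a list of dicts, best first, with "p" (0 to 1); they miss things now and then, are a little off and sometimes report something else, mostly with a low value. They report only what shows in the picture. A call takes as long as a camera call. They do not tell look-alikes from the thing itself.
- nets.silhouettes(camera, name): "mask" (400x640 bool, what is visible of it) and "bbox" ([left, top, right, bottom] in pixels, round what is visible of it).
The state is a dict: "t": time; "q": joint angles; "dq": joint speeds; "effort": joint torques, N m; "tool_pos": TCP position; "tool_rot": TCP orientation; "contact_force": force on the tool from outside, world axes, zero at the start; "wrist_torque": the same for the moment, N m; "opening": finger opening in m; "grip_force": force on a finger pad.
Only numpy, scipy, OpenCV 4.12 (cv2) and the standard library are available. Lean on these libraries where they do the work, as an engineer would, in place of code of your own. Each camera call takes 0.05 s, during which the arm holds its last target. There are 200 camera calls.

## Working session

There is one attempt and no reset: what is moved stays moved. The work goes in short steps, Python scripts to look and compute and a tool call to move; the robot and the scene stay as the last step left them, time stands still between calls to the robot, and variables do not carry over. Pictures are saved under pics/ and viewed, at most 14 in all, crops included, and the job is handed in when it is done.

Besides the shell and the picture viewer there is one more tool, called after "Call:" as name(argument=value, ...), one argument or row to a line, values as JSON. jog_arm: Moves the arm, as the interface text tells. Shift numbers are shares of 0.06 m and turn numbers shares of 0.1 rad, none past 1 either way. Its arguments: {"type":"object","properties":{"commands":{"type":"array","items":{"type":"number"}},"newtons":{"type":"number"}},"required":["commands"]}

```bash
mkdir -p pics
cat > h.py <<'E'
import numpy as np, cv2
from station import ctrl, eyes, job, nets
def snap(cam, name=None):
    d=eyes.get_image(cam)
    if name: cv2.imwrite(f'pics/{name}.png', d['image'][:,:,::-1])
    return d
def world(d):
    z=d['z_map']; K=d['K']; v,u=np.mgrid[:400,:640]
    p=np.stack([(u-K[0,2])/K[0,0]*z, -(v-K[1,2])/K[1,1]*z, -z],-1)
    T=d['cam_to_world']; return p@T[:3,:3].T+T[:3,3]
E
python3 - <<'E'
from h import *
for c in ('top','side'):
    d=snap(c,c+'0'); W=world(d); print(c,d['K'].tolist(),d['cam_to_world'].round(3).tolist())
    for n in ('lid0','lock_knob','handle_top','plunger_top','jar0_rim','station','big_lid','tape','steel_cup'):
        for r in nets.silhouettes(c,n):
            m=r['mask']&(d['z_map']>0)
            if m.sum()<5: continue
            P=W[m]; 
            print(n,round(r['p'],2),[int(x) for x in r['bbox']],np.median(P,0).round(3),'ztop',np.percentile(P[:,2],97).round(3),d['image'][m].mean(0).astype(int))
print(ctrl.get_obs())
E
```

```text
top [[460.2699429371746, 0.0, 318.6844758142248], [0.0, 460.2699429371746, 199.83927541151144], [0.0, 0.0, 1.0]] [[0.01, 0.984, -0.176, 0.321], [-1.0, 0.014, 0.02, -0.089], [0.022, 0.176, 0.984, 1.245], [0.0, 0.0, 0.0, 1.0]]
lid0 0.97 [399, 264, 424, 289] [ 0.347 -0.361  0.017] ztop 0.054 [198 198  69]
lid0 0.95 [348, 173, 375, 196] [ 0.583 -0.23   0.017] ztop 0.054 [198 200 207]
lid0 0.95 [420, 155, 446, 184] [ 0.628 -0.426  0.017] ztop 0.053 [ 61 160 155]
lid0 0.93 [403, 204, 430, 228] [ 0.498 -0.375  0.017] ztop 0.053 [195 197 204]
lid0 0.85 [358, 218, 385, 251] [ 0.45  -0.252  0.017] ztop 0.054 [198 200 207]
lid0 0.73 [378, 166, 400, 194] [ 0.592 -0.308  0.017] ztop 0.054 [196 198 205]
lid0 0.6 [159, 182, 181, 203] [0.526 0.246 0.165] ztop 0.169 [127 127 127]
lock_knob 0.52 [242, 148, 250, 178] [0.626 0.075 0.1  ] ztop 0.108 [80 80 85]
handle_top 0.63 [160, 181, 180, 203] [0.528 0.245 0.165] ztop 0.169 [128 128 128]
handle_top 0.6 [230, 177, 315, 250] [0.488 0.022 0.033] ztop 0.115 [151 151 153]
plunger_top 0.64 [155, 185, 179, 202] [0.528 0.245 0.165] ztop 0.169 [127 128 127]
ja
[... 2348 characters left out ...]
028] ztop 0.045 [91 90 90]
{'t': 1.0, 'q': array([-1.25702628e+00,  5.26862545e-02,  1.61292554e+00, -1.57037858e-05,
        1.47604473e+00, -1.19000900e-01]), 'dq': array([ 0.00138456,  0.00164512, -0.0017128 , -0.00090917, -0.00142498,
        0.0013633 ]), 'effort': array([ 5.44241775e-04, -3.93692279e+01, -3.70474756e+01, -1.52961834e-04,
        5.32521735e-04,  2.07409676e-05]), 'tool_pos': array([ 0.26210007, -0.56734056,  0.23129683]), 'tool_rot': array([-3.06826919e+00, -6.74491404e-01,  3.41956058e-05]), 'contact_force': array([-0.71792438, -0.6240422 ,  0.26839052]), 'wrist_torque': array([ 0.01468907,  0.02801493, -0.00570158]), 'grip_force': 0.0, 'opening': 0.08523778887756737}
```

Run:
```python
import cv2
a=cv2.imread('pics/top0.png')[110:310,140:480]; cv2.imwrite('pics/a.png',cv2.resize(a,None,fx=2.35,fy=2.35,interpolation=2))
b=cv2.imread('pics/side0.png')[130:370,160:460]; cv2.imwrite('pics/b.png',cv2.resize(b,None,fx=2.5,fy=2.5,interpolation=2))
```

```text
(no output)
```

View pics/a.png

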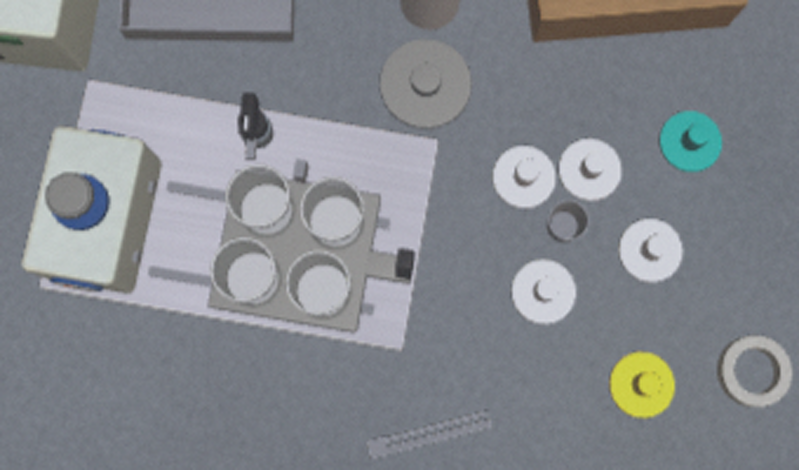

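View pics/b.png

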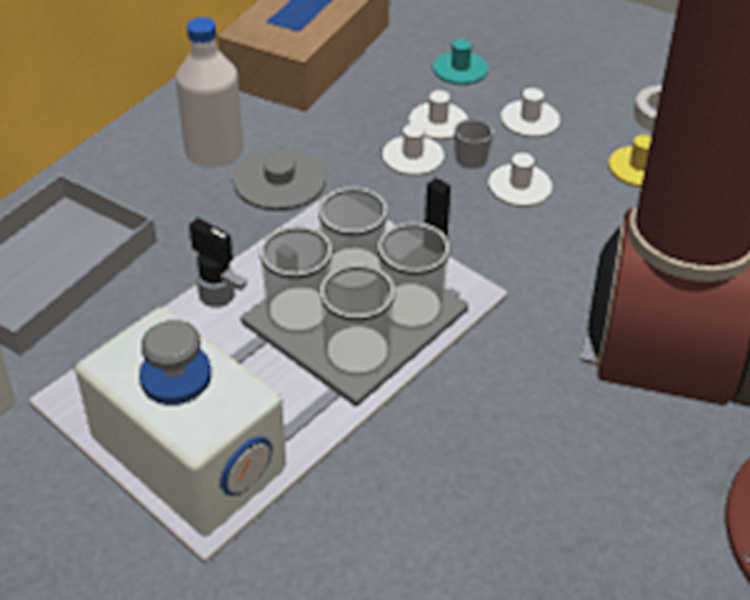

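```bash
cat >> h.py <<'E'
from scipy.optimize import least_squares
def grab():
    out=[]
    for c in ('top','side'):
        d=snap(c); out.append((c,d,world(d)))
    return out
def topc(W,img,z0,z1,xy,r,excl=None):
    m=(W[...,2]>z0)&(W[...,2]<z1)&(np.hypot(W[...,0]-xy[0],W[...,1]-xy[1])<r)
    P=W[m]; return P, m
def circ(P,r):
    f=lambda q: np.hypot(P[:,0]-q[0],P[:,1]-q[1])-r
    s=least_squares(f,P[:,:2].mean(0),loss='soft_l1',f_scale=.002); return s.x
def lids(gr):
    for c,d,W in gr:
        for r in nets.silhouettes(c,'lid0'):
            m=r['mask']&(d['z_map']>0); col=d['image'][m].mean(0)
            P=W[m]
            if len(P)<60 or col.max()-col.min()>25 or col.min()<150: continue
            D=P[(P[:,2]>.010)&(P[:,2]<.022)]; S=P[P[:,2]>.047]
            if len(D)<20: continue
            mid=(D[:,:2].min(0)+D[:,:2].max(0))/2
            print(c,round(r['p'],2),'disc',mid.round(4),np.median(D[:,2]).round(4),'size',np.ptp(D[:,:2],axis=0).round(3),'stub',len(S),((S[:,:2].min(0)+S[:,:2].max(0))/2).round(4) if len(S) else '', S[:,:2].mean(0).round(4),S[:,2].mean().round(4))
E
python3 - <<'E'
from h import *
gr=grab(); lids(gr)
for c,d,W in gr:
    for n,xy,z0,z1,r in (('handle',(.475,-.09),.109,.12,.1),('plunger',(.526,.25),.158,.175,.05),('knob',(.626,.08),.098,.112,.04)):
        P,m=topc(W,d['image'],z0,z1,xy,r)
        dark=d['image'][m].max(1)<(70 if n!='plunger' else 200); Q=P[dark]
        if len(Q)>2:
            C=np.cov((Q[:,:2]-Q[:,:2].mean(0)).T); w,v=np.linalg.eigh(C); print(c,n,len(Q),Q.mean(0).round(4),'mid',((Q.min(0)+Q.max(0))/2).round(4),'ext',np.ptp(Q,axis=0).round(3),'ax',np.degrees(np.arctan2(v[1,1],v[0,1])).round(1))
    P,m=topc(W,d['image'],.105,.119,(.488,.02),.13); g=d['image'][m].max(1)>80
    P=P[g]; print(c,'rim pts',len(P))
    a0=np.radians(-9.4)
    f=lambda q: np.min([np.hypot(P[:,0]-(q[0]+.04*(i*np.cos(q[2])-j*np.sin(q[2]))),P[:,1]-(q[1]+.04*(i*np.sin(q[2])+j*np.cos(q[2]))))-.0325 for i in(-1,1) for j in (-1,1)],axis=0,) if 0 else \
      (lambda A: A[np.abs(A).argmin(0),np.arange(A.shape[1])])(np.array([np.hypot(P[:,0]-(q[0]+.04*(i*np.cos(q[2])-j*np.sin(q[2]))),P[:,1]-(q[1]+.04*(i*np.sin(q[2])+j*np.cos(q[2]))))-.0325 for i in(-1,1) for j in (-1,1)]))
    s=least_squares(f,[.488,.02,a0],loss='soft_l1',f_scale=.002); print('carriage',s.x[:2].round(4),np.degrees(s.x[2]).round(2),'res',np.abs(f(s.x)).mean().round(4),'z',np.median(P[:,2]).round(4))
    # base plate outline
    m=(np.abs(W[...,2]-.012)<.004)&(d['image'].min(2)>140)&(np.hypot(W[...,0]-.53,W[...,1]-.1)<.3)&(W[...,1]>-.16)
    if c=='top': print('plate',[(cv2.minAreaRect((W[m][:,:2]*1000).astype(np.float32)))])
E
```

```text
top 0.94 disc [ 0.5841 -0.2337] 0.0164 size [0.068 0.069] stub 68 [ 0.5845 -0.2331] [ 0.5849 -0.2331] 0.052
top 0.93 disc [ 0.5957 -0.3106] 0.0167 size [0.073 0.071] stub 70 [ 0.596  -0.3098] [ 0.595  -0.3099] 0.0522
top 0.7 disc [ 0.4519 -0.2555] 0.0166 size [0.073 0.071] stub 74 [ 0.4517 -0.2547] [ 0.4513 -0.2542] 0.0517
top 0.58 disc [ 0.5008 -0.378 ] 0.0165 size [0.072 0.072] stub 72 [ 0.5007 -0.3789] [ 0.5006 -0.3786] 0.0519
side 0.82 disc [ 0.5861 -0.2305] 0.0156 size [0.069 0.075] stub 40 [ 0.5856 -0.2293] [ 0.586  -0.2285] 0.0509
side 0.7 disc [ 0.4523 -0.2541] 0.0157 size [0.072 0.078] stub 46 [ 0.4518 -0.2527] [ 0.4524 -0.251 ] 0.0503
top handle 4 [ 0.4654 -0.0965  0.1131] mid [ 0.4665 -0.0958  0.1119] ext [0.007 0.015 0.005] ax 109.1
top plunger 312 [0.5276 0.2453 0.1651] mid [0.5279 0.2466 0.1649] ext [0.047 0.047 0.013] ax -139.3
top knob 53 [0.6349 0.0762 0.1046] mid [0.6304 0.0774 0.1052] ext [0.043 0.015 0.013] ax 177.7
top rim pts 593
carriage [0.4933 0.0284] -9.13 res 0.0026 z 0.113
plate [((574.8681640625, 77.71018981933594), (436.5882873535156, 324.7415466308594), 80.94721221923828)]
side handle 52 [ 0.4745 -0.0811  0.1134] mid [ 0.4641 -0.0479  0.1135] ext [0.075 0.105 0.009] ax 78.0
side plunger 351 [0.5268 0.2515 0.1646] mid [0.5284 0.2479 0.1636] ext [0.047 0.048 0.011] ax 133.1
side knob 84 [0.6331 0.083  0.1036] mid [0.6335 0.081  0.1033] ext [0.044 0.016 0.01 ] ax 176.2
side rim pts 666
carriage [0.4946 0.0312] -9.11 res 0.0015 z 0.1115
```

Call:
jog_arm(
  commands=[0,0,0,0,0,1,50,0,0,0,0,0,1,50,0,0,0,0,0,1,50,0,0,0,0,0,1,50,0,0,0,0,0,1,50,0,0,0,0,0,0.917,50,0.2875,-0.706,0.2,0,0,0,50,0.2875,-0.706,0.2,0,0,0,50,0.2875,-0.706,0.2,0,0,0,50,0.2875,-0.706,0.2,0,0,0,50,0.2875,-0.706,0.2,0,0,0,50,0.2875,-0.706,0.2,0,0,0,50,0.2875,-0.706,0.2,0,0,0,50,0.2875,-0.706,0.2,0,0,0,50,0,0,0,0,0,0,50],
  newtons=40,
)

```text
t: 3.08
tool_pos: [0.4524, -0.2519, 0.1341]
tool_rot: [-3.131, 0.242, 0.003]
contact_force: [-0.4, -1.0, 0.8]
opening: 0.0503
grip_force: 0.0
```

```bash
cat >> h.py <<'E'
from scipy.spatial.transform import Rotation as Ro
YAW=-9.1
a=np.radians(YAW); EX=np.array([np.cos(a),np.sin(a)]); EY=np.array([-np.sin(a),np.cos(a)])
def to(*pts):
    """shares of 0.06 m along tool axes from current pose through pts"""
    o=ctrl.get_obs(); R=Ro.from_rotvec(o['tool_rot']).as_matrix(); p=o['tool_pos']
    print('t',round(o['t'],1),'pos',p.round(4),'yaw',np.degrees(np.arctan2(R[1,0],R[0,0])).round(2),'z',R[:,2].round(3),'open',round(o['opening'],4),'gf',round(o['grip_force'],1),'F',o['contact_force'].round(1))
    for q in pts:
        q=np.array(q); print(q.round(4),'rows total',(R.T@(q-p)/.06).round(3)); p=q
E
python3 - <<'E'
from h import *
gr=grab(); lids(gr); to((.452,-.2535,.12),(.452,-.2535,.022))
E
```

```text
top 0.88 disc [ 0.5856 -0.2321] 0.0167 size [0.071 0.066] stub 72 [ 0.5442 -0.2211] [ 0.5799 -0.2312] 0.0728
top 0.62 disc [ 0.4418 -0.2524] 0.0166 size [0.053 0.065] stub 46 [ 0.4178 -0.2168] [ 0.4352 -0.2321] 0.1536
side 0.9 disc [ 0.5866 -0.2337] 0.0158 size [0.07  0.078] stub 38 [ 0.5863 -0.2298] [ 0.5864 -0.2291] 0.0508
side 0.82 disc [ 0.4533 -0.2526] 0.0152 size [0.072 0.077] stub 42 [ 0.4526 -0.2522] [ 0.4525 -0.2509] 0.0507
side 0.81 disc [ 0.4998 -0.3767] 0.0155 size [0.068 0.074] stub 27 [ 0.5    -0.3757] [ 0.4998 -0.3746] 0.0506
side 0.52 disc [ 0.6012 -0.3093] 0.0154 size [0.064 0.073] stub 39 [ 0.5949 -0.2794] [ 0.596  -0.3021] 0.0505
t 3.3 pos [ 0.4519 -0.2556  0.1359] yaw -9.16 z [ 0.001 -0.001 -1.   ] open 0.0498 gf 0.0 F [-0.4 -0.3  0.2]
[ 0.452  -0.2535  0.12  ] rows total [-0.005 -0.034  0.265]
[ 0.452  -0.2535  0.022 ] rows total [-1.000e-03 -1.000e-03  1.633e+00]
```

Run:
```python
from h import *
d=snap('side','side1'); cv2.imwrite('pics/c.png',cv2.resize(d['image'][130:240,280:440,::-1],None,fx=4,fy=4,interpolation=2))
```

```text
(no output)
```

View pics/c.png

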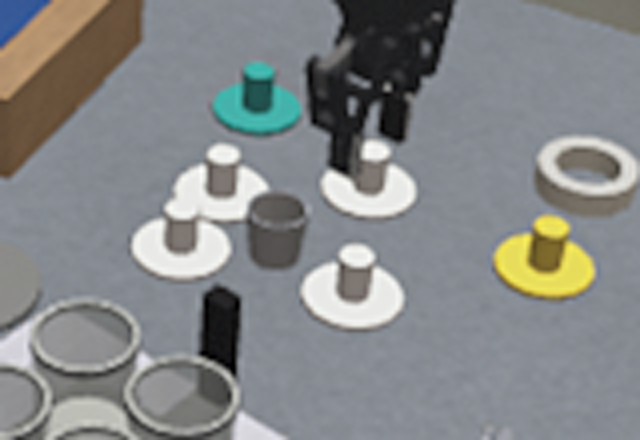

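Call:
jog_arm(
  commands=[0,-0.03,0.4,0,0,0,50,0,0,0.5,0,0,0,50,0,0,0.5,0,0,0,50,0,0,0.3,0,0,0,50,0,0,0.16,0,0,0,50,0,0,0,0,0,0,50,0,0,0,0,0,0,15,0,0,0,0,0,0,15,0,0,0,0,0,0,15,0,0,0,0,0,0,15,0,0,0,0,0,0,15],
  newtons=50,
)

```text
t: 4.7
tool_pos: [0.4534, -0.2536, 0.0252]
tool_rot: [3.13, -0.249, 0.004]
contact_force: [-0.7, 0.1, 6.4]
opening: 0.025
grip_force: 49.4
```

Call:
jog_arm(
  commands=[0,0,-0.2,0,0,0,15,0,0,-0.5,0,0,0,15,0,0,-0.5,0,0,0,15,0,0,-0.5,0,0,0,15,0,0,-0.5,0,0,0,15,0,0,-0.5,0,0,0,15,0,0,-0.2,0,0,0,15,-0.066,-0.495,0,0,0,0,15,-0.066,-0.495,0,0,0,0,15,-0.066,-0.495,0,0,0,0,15,-0.066,-0.495,0,0,0,0,15,-0.066,-0.495,0,0,0,0,15,-0.066,-0.495,0,0,0,0,15,-0.066,-0.495,0,0,0,0,15,-0.066,-0.495,0,0,0,0,15,-0.066,-0.495,0,0,0,0,15,-0.066,-0.495,0,0,0,0,15,-0.066,-0.495,0,0,0,0,15,0,0,0,0,0,0,15,0,0,0,0,0,0,15],
)

```text
t: 7.2
tool_pos: [0.4605, 0.0764, 0.1969]
tool_rot: [3.131, -0.249, -0.002]
contact_force: [0.0, 0.1, -2.0]
opening: 0.0242
grip_force: 49.4
```

Run:
```python
from h import *
d=snap('side','s2'); d2=snap('top','t2'); to((.4618,.0758,.16),(.4618,.0758,.128))
cv2.imwrite('pics/d.png',cv2.resize(np.hstack([d['image'][120:330,180:360,::-1],d2['image'][110:320,180:360,::-1]]),None,fx=2.2,fy=2.2,interpolation=2))
for c,dd in (('side',d),('top',d2)):
    W=world(dd); im=dd['image'].astype(int); m=(im.min(2)>165)&(W[...,2]>.17)&(W[...,2]<.215)&(np.hypot(W[...,0]-.46,W[...,1]-.076)<.07); P=W[m]
    if len(P): print(c,len(P),P.min(0).round(3),P.max(0).round(3),np.median(P,0).round(3))
```

```text
t 7.3 pos [0.4607 0.076  0.1973] yaw -9.16 z [-0.001 -0.    -1.   ] open 0.0244 gf 49.4 F [-0.  -0.2  0.1]
[0.4618 0.0758 0.16  ] rows total [ 0.018 -0.     0.621]
[0.4618 0.0758 0.128 ] rows total [ 0.    -0.     0.533]
side 377 [0.424 0.043 0.185] [0.496 0.113 0.209] [0.45  0.09  0.188]
top 41 [0.43  0.045 0.18 ] [0.479 0.105 0.192] [0.44  0.052 0.188]
```

View pics/d.png

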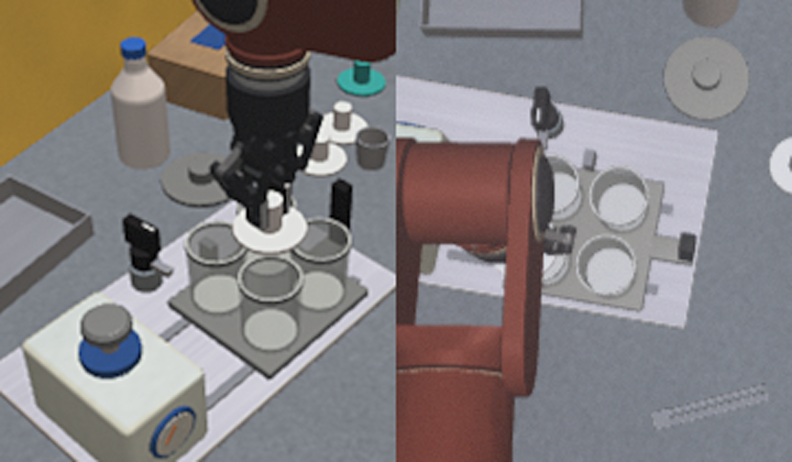

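Call:
jog_arm(
  commands=[0.018,0,0.4,0,0,0,15,0,0,0.3,0,0,0,15,0,0,0.2,0,0,0,15,0,0,0.12,0,0,0,15,0,0,0.12,0,0,0,15,0,0,0,0,0,0,15,0,0,0,0,0,0,15],
)

```text
t: 8.18
tool_pos: [0.4619, 0.0763, 0.1293]
tool_rot: [3.131, -0.249, -0.001]
contact_force: [-0.7, -1.5, -2.2]
opening: 0.0245
grip_force: 49.4
```

Call:
jog_arm(
  commands=[0,0,0,0,0,0,35,0,0,0,0,0,0,50,0,0,0,0,0,0,50,0,0,0,0,0,0,50,0,0,-0.4,0,0,0,50,0,0,-0.4,0,0,0,50,0,0,-0.4,0,0,0,50,0.284,0.474,0,0,0,0,50,0.284,0.474,0,0,0,0,50,0.284,0.474,0,0,0,0,50,0.284,0.474,0,0,0,0,50,0.284,0.474,0,0,0,0,50,0.284,0.474,0,0,0,0,50,0.284,0.474,0,0,0,0,50,0.284,0.474,0,0,0,0,50,0.284,0.474,0,0,0,0,50,0.284,0.474,0,0,0,0,50,0,0,0,0,0,0,50,0,0,0,0,0,0,50],
)

```text
t: 10.55
tool_pos: [0.5851, -0.2308, 0.201]
tool_rot: [-3.131, 0.249, 0.001]
contact_force: [0.1, -0.0, 0.3]
opening: 0.05
grip_force: 0.0
```

```bash
cat >> h.py <<'E'
def seated(gr):
    """white discs at the seated height (~0.119) near the carriage"""
    for c,d,W in gr:
        im=d['image'].astype(int)
        m=((im.min(2)>150)&(W[...,2]>.100)&(W[...,2]<.135)&(np.hypot(W[...,0]-.505,W[...,1]-.06)<.15)).astype(np.uint8)
        n,l,s,_=cv2.connectedComponentsWithStats(m)
        for i in range(1,n):
            if s[i,4]>120:
                P=W[l==i]; A=np.c_[P[:,:2],np.ones(len(P))]; k=np.linalg.lstsq(A,P[:,2],rcond=None)[0]
                print(c,'disc n',s[i,4],'mid',((P.min(0)+P.max(0))/2)[:2].round(4),'size',np.ptp(P[:,:2],axis=0).round(3),'z',np.median(P[:,2]).round(4),'tilt deg',np.degrees(k[:2]).round(1))
E
python3 - <<'E'
from h import *
gr=grab(); lids(gr); seated(gr); to((.5855,-.231,.13),(.5855,-.231,.024))
E
```

```text
top 0.72 disc [ 0.502  -0.3783] 0.0164 size [0.069 0.072] stub 73 [ 0.5008 -0.3795] [ 0.5005 -0.3788] 0.0519
top 0.4 disc [0.5062 0.0249] 0.0137 size [0.194 0.205] stub 1154 [0.4814 0.0087] [0.51   0.0218] 0.0949
side 0.61 disc [ 0.587  -0.2297] 0.0155 size [0.073 0.081] stub 40 [ 0.5865 -0.2303] [ 0.5862 -0.2291] 0.0508
side 0.52 disc [ 0.5023 -0.3764] 0.015 size [0.071 0.072] stub 34 [ 0.5022 -0.3744] [ 0.5017 -0.3751] 0.0504
side 0.52 disc [ 0.5991 -0.3084] 0.0157 size [0.065 0.071] stub 34 [ 0.5958 -0.3071] [ 0.5958 -0.3046] 0.0505
top disc n 170 mid [0.5262 0.1992] size [0.109 0.021] z 0.1141 tilt deg [ 4.1 27.9]
top disc n 135 mid [0.5391 0.0624] size [0.067 0.065] z 0.113 tilt deg [-0.7  0.9]
top disc n 138 mid [ 0.5272 -0.0165] size [0.068 0.068] z 0.1131 tilt deg [ 0.3 -0.6]
top disc n 594 mid [0.4613 0.0772] size [0.072 0.072] z 0.1194 tilt deg [0.2 0.2]
top disc n 136 mid [ 0.4484 -0.0036] size [0.068 0.067] z 0.1128 tilt deg [0.  0.2]
side disc n 438 mid [0.4672 0.0709] size [0.084 0.091] z 0.119 tilt deg [-0.5  2.5]
t 10.8 pos [ 0.5851 -0.2304  0.2014] yaw -9.05 z [-0.  0. -1.] open 0.05 gf 0.0 F [-0.   0.2  0.7]
[ 0.5855 -0.231   0.13  ] rows total [0.007 0.009 1.19 ]
[ 0.5855 -0.231   0.024 ] rows total [0.    0.    1.767]
```

Call:
jog_arm(
  commands=[0.007,0.009,0.55,0,0,0,50,0,0,0.55,0,0,0,50,0,0,0.55,0,0,0,50,0,0,0.55,0,0,0,50,0,0,0.4,0,0,0,50,0,0,0.25,0,0,0,50,0,0,0.1,0,0,0,50,0,0,0,0,0,0,50,0,0,0,0,0,0,15,0,0,0,0,0,0,15,0,0,0,0,0,0,15,0,0,0,0,0,0,15,0,0,0,0,0,0,15,0,0,-0.2,0,0,0,15,0,0,-0.5,0,0,0,15,0,0,-0.5,0,0,0,15,0,0,-0.55,0,0,0,15,0,0,-0.55,0,0,0,15,0,0,-0.55,0,0,0,15,0,0,0,0,0,0,15],
)

```text
t: 13.25
tool_pos: [0.5871, -0.2326, 0.1991]
tool_rot: [3.129, -0.249, 0.009]
contact_force: [-0.2, -0.4, -1.7]
opening: 0.0244
grip_force: 49.1
```

Call:
jog_arm(
  commands=[-0.153,-0.472,0,0,0,0,15,-0.153,-0.472,0,0,0,0,15,-0.153,-0.472,0,0,0,0,15,-0.153,-0.472,0,0,0,0,15,-0.153,-0.472,0,0,0,0,15,-0.153,-0.472,0,0,0,0,15,-0.153,-0.472,0,0,0,0,15,-0.153,-0.472,0,0,0,0,15,-0.153,-0.472,0,0,0,0,15,-0.153,-0.472,0,0,0,0,15,0,0,0,0,0,0,15,0,0,0,0,0,0,15],
)

```text
t: 14.75
tool_pos: [0.5392, 0.0619, 0.194]
tool_rot: [3.131, -0.249, -0.003]
contact_force: [-0.1, -0.2, 0.3]
opening: 0.0245
grip_force: 49.2
```

```bash
cat >> h.py <<'E'
def held():
    o=ctrl.get_obs(); p=o['tool_pos']
    for c in ('side','top'):
        d=snap(c); W=world(d); im=d['image'].astype(int)
        m=((im.min(2)>150)&(np.abs(W[...,2]-p[2]+.0085)<.012)&(np.hypot(W[...,0]-p[0],W[...,1]-p[1])<.07))
        P=W[m]
        if len(P)>30:
            A=np.c_[P[:,:2],np.ones(len(P))]; k=np.linalg.lstsq(A,P[:,2],rcond=None)[0]
            print(c,'held n',len(P),'mid',((P.min(0)+P.max(0))/2).round(4),'ext',np.ptp(P[:,:2],axis=0).round(3),'ztop med',np.median(P[:,2]).round(4),'tilt',np.degrees(k[:2]).round(1))
E
python3 - <<'E'
from h import *
held(); to((.5395,.063,.129))
E
```

```text
side held n 343 mid [0.5407 0.0648 0.1872] ext [0.074 0.07 ] ztop med 0.1843 tilt [-0.1  0.4]
top held n 95 mid [0.5194 0.0625 0.185 ] ext [0.022 0.07 ] ztop med 0.1849 tilt [0.9 1.2]
t 14.8 pos [0.5396 0.0614 0.1946] yaw -9.16 z [-0.001 -0.    -1.   ] open 0.0247 gf 49.2 F [ 0.9  0.9 -0.3]
[0.5395 0.063  0.129 ] rows total [-0.005 -0.026  1.093]
```

Call:
jog_arm(
  commands=[0,-0.02,0.4,0,0,0,15,0,0,0.3,0,0,0,15,0,0,0.2,0,0,0,15,0,0,0.12,0,0,0,15,0,0,0.08,0,0,0,15,0,0,0,0,0,0,15,0,0,0,0,0,0,15,0,0,0,0,0,0,35,0,0,0,0,0,0,50,0,0,0,0,0,0,50,0,0,0,0,0,0,50,0,0,-0.4,0,0,0,50,0,0,-0.4,0,0,0,50,0,0,-0.4,0,0,0,50],
)

```text
t: 16.6
tool_pos: [0.5399, 0.0635, 0.202]
tool_rot: [-3.132, 0.249, 0.0]
contact_force: [-0.4, 1.0, -0.8]
opening: 0.0501
grip_force: 0.0
```

Call:
jog_arm(
  commands=[0.174,0.543,0,0,0,0,50,0.174,0.543,0,0,0,0,50,0.174,0.543,0,0,0,0,50,0.174,0.543,0,0,0,0,50,0.174,0.543,0,0,0,0,50,0.174,0.543,0,0,0,0,50,0.174,0.543,0,0,0,0,50,0.174,0.543,0,0,0,0,50,0.174,0.543,0,0,0,0,50,0.174,0.543,0,0,0,0,50,0.174,0.543,0,0,0,0,50,0,0,0,0,0,0,50,0,0,0,0,0,0,50],
)

```text
t: 18.23
tool_pos: [0.5965, -0.308, 0.201]
tool_rot: [-3.131, 0.249, 0.001]
contact_force: [-0.0, 0.3, -0.2]
opening: 0.0498
grip_force: 0.0
```

Run:
```python
from h import *
gr=grab(); lids(gr); seated(gr); to((.5955,-.309,.024))
```

```text
top 0.59 disc [0.5856 0.082 ] 0.0129 size [0.034 0.075] stub 679 [0.5494 0.0642] [0.5384 0.0633] 0.1246
top 0.58 disc [ 0.4955 -0.3835] 0.0166 size [0.061 0.062] stub 75 [ 0.4646 -0.3171] [ 0.4972 -0.3743] 0.0697
side 0.85 disc [ 0.5027 -0.3754] 0.0152 size [0.072 0.076] stub 34 [ 0.5014 -0.3777] [ 0.5015 -0.3742] 0.0504
side 0.77 disc [ 0.6006 -0.3068] 0.0154 size [0.067 0.08 ] stub 28 [ 0.5966 -0.3058] [ 0.5963 -0.3043] 0.0505
top disc n 170 mid [0.5265 0.1994] size [0.104 0.02 ] z 0.1136 tilt deg [ 4.6 25.5]
top disc n 572 mid [0.5403 0.0642] size [0.072 0.07 ] z 0.1197 tilt deg [0.6 0.8]
top disc n 140 mid [ 0.5267 -0.0164] size [0.068 0.068] z 0.1132 tilt deg [0.5 0.4]
top disc n 592 mid [0.4615 0.0773] size [0.072 0.072] z 0.1194 tilt deg [0.1 0.7]
top disc n 138 mid [ 0.4484 -0.0036] size [0.068 0.067] z 0.1127 tilt deg [-1.6  0.2]
side disc n 389 mid [0.5404 0.0574] size [0.073 0.089] z 0.1192 tilt deg [0.  2.4]
side disc n 440 mid [0.4676 0.0697] size [0.085 0.093] z 0.1191 tilt deg [-1.   3.4]
t 18.4 pos [ 0.5967 -0.3075  0.2014] yaw -9.04 z [-0.  0. -1.] open 0.0501 gf 0.0 F [-0.1  0.7  0.4]
[ 0.5955 -0.309   0.024 ] rows total [-0.016  0.028  2.957]
```

Same pick; then to jar1 (.5275,-.016).

Call:
jog_arm(
  commands=[-0.016,0.028,0.55,0,0,0,50,0,0,0.55,0,0,0,50,0,0,0.55,0,0,0,50,0,0,0.55,0,0,0,50,0,0,0.4,0,0,0,50,0,0,0.25,0,0,0,50,0,0,0.1,0,0,0,50,0,0,0,0,0,0,50,0,0,0,0,0,0,15,0,0,0,0,0,0,15,0,0,0,0,0,0,15,0,0,0,0,0,0,15,0,0,0,0,0,0,15,0,0,-0.2,0,0,0,15,0,0,-0.5,0,0,0,15,0,0,-0.5,0,0,0,15,0,0,-0.55,0,0,0,15,0,0,-0.55,0,0,0,15,0,0,-0.55,0,0,0,15,0,0,0,0,0,0,15],
)

```text
t: 20.92
tool_pos: [0.5969, -0.311, 0.1991]
tool_rot: [3.129, -0.249, 0.009]
contact_force: [0.0, 0.8, -1.1]
opening: 0.0249
grip_force: 49.2
```

Run:
```python
from h import *
to((.5275,-.0155,.195))
```

```text
t 20.9 pos [ 0.5969 -0.311   0.1991] yaw -9.1 z [ 0.005 -0.004 -1.   ] open 0.0249 gf 49.2 F [ 0.   0.8 -1.1]
[ 0.5275 -0.0155  0.195 ] rows total [-1.921 -4.68   0.044]
```

Call:
jog_arm(
  commands=[-0.189,-0.465,0,0,0,0,15,-0.189,-0.465,0,0,0,0,15,-0.189,-0.465,0,0,0,0,15,-0.189,-0.465,0,0,0,0,15,-0.189,-0.465,0,0,0,0,15,-0.189,-0.465,0,0,0,0,15,-0.189,-0.465,0,0,0,0,15,-0.189,-0.465,0,0,0,0,15,-0.189,-0.465,0,0,0,0,15,-0.189,-0.465,0,0,0,0,15,0,0,0,0,0,0,15,0,0,0,0,0,0,15],
)

```text
t: 22.42
tool_pos: [0.527, -0.0169, 0.1939]
tool_rot: [3.131, -0.249, -0.003]
contact_force: [0.7, -0.1, -0.6]
opening: 0.0246
grip_force: 49.3
```

Run:
```python
from h import *
held(); to((.5275,-.0155,.129))
```

```text
side held n 302 mid [ 0.5273 -0.0151  0.1879] ext [0.073 0.073] ztop med 0.1842 tilt [-0.2  0.4]
top held n 152 mid [ 0.5055 -0.0011  0.1844] ext [0.031 0.042] ztop med 0.1851 tilt [0.7 0.4]
t 22.5 pos [ 0.5275 -0.0173  0.1945] yaw -9.16 z [-0.001 -0.    -1.   ] open 0.0241 gf 49.3 F [ 0.1 -0.5 -0.6]
[ 0.5275 -0.0155  0.129 ] rows total [-0.003 -0.03   1.092]
```

Call:
jog_arm(
  commands=[0,-0.025,0.4,0,0,0,15,0,0,0.3,0,0,0,15,0,0,0.2,0,0,0,15,0,0,0.12,0,0,0,15,0,0,0.08,0,0,0,15,0,0,0,0,0,0,15,0,0,0,0,0,0,15,0,0,0,0,0,0,35,0,0,0,0,0,0,50,0,0,0,0,0,0,50,0,0,0,0,0,0,50,0,0,-0.4,0,0,0,50,0,0,-0.4,0,0,0,50,0,0,-0.4,0,0,0,50],
)

```text
t: 24.28
tool_pos: [0.5278, -0.0151, 0.202]
tool_rot: [-3.132, 0.249, 0.0]
contact_force: [0.5, 0.3, -0.3]
opening: 0.0498
grip_force: 0.0
```

Call:
jog_arm(
  commands=[0.044,0.501,0,0,0,0,50,0.044,0.501,0,0,0,0,50,0.044,0.501,0,0,0,0,50,0.044,0.501,0,0,0,0,50,0.044,0.501,0,0,0,0,50,0.044,0.501,0,0,0,0,50,0.044,0.501,0,0,0,0,50,0.044,0.501,0,0,0,0,50,0.044,0.501,0,0,0,0,50,0.044,0.501,0,0,0,0,50,0.044,0.501,0,0,0,0,50,0.044,0.501,0,0,0,0,50,0,0,0,0,0,0,50,0,0,0,0,0,0,50],
)

```text
t: 26.02
tool_pos: [0.5021, -0.3759, 0.2011]
tool_rot: [-3.131, 0.249, 0.0]
contact_force: [0.8, -0.2, 0.2]
opening: 0.05
grip_force: 0.0
```

Run:
```python
from h import *
gr=grab(); lids(gr); seated(gr); to((.5015,-.377,.024))
```

```text
side 0.63 disc [ 0.5029 -0.3749] 0.0149 size [0.073 0.073] stub 35 [ 0.5016 -0.3746] [ 0.5019 -0.3751] 0.0504
top disc n 167 mid [0.5274 0.1994] size [0.106 0.021] z 0.1131 tilt deg [ 4.3 23.4]
top disc n 571 mid [0.5404 0.0642] size [0.072 0.07 ] z 0.1195 tilt deg [0.6 0.8]
top disc n 572 mid [ 0.5266 -0.0143] size [0.071 0.072] z 0.1196 tilt deg [-0.2  0.1]
top disc n 595 mid [0.4612 0.0774] size [0.072 0.072] z 0.1194 tilt deg [0.1 0.5]
top disc n 139 mid [ 0.4482 -0.0035] size [0.067 0.067] z 0.1135 tilt deg [-0.4 -0.6]
side disc n 344 mid [ 0.5287 -0.0132] size [0.073 0.072] z 0.1193 tilt deg [0.1 0.3]
side disc n 393 mid [0.5418 0.0579] size [0.073 0.088] z 0.1193 tilt deg [-0.4  2.7]
side disc n 435 mid [0.4672 0.0712] size [0.085 0.087] z 0.1192 tilt deg [-1.1  3.1]
t 26.2 pos [ 0.5023 -0.3755  0.2014] yaw -9.05 z [ 0.  0. -1.] open 0.0498 gf 0.0 F [ 0.5  1.2 -0.1]
[ 0.5015 -0.377   0.024 ] rows total [-0.009  0.027  2.956]
```

Call:
jog_arm(
  commands=[-0.009,0.025,0.55,0,0,0,50,0,0,0.55,0,0,0,50,0,0,0.55,0,0,0,50,0,0,0.55,0,0,0,50,0,0,0.4,0,0,0,50,0,0,0.25,0,0,0,50,0,0,0.1,0,0,0,50,0,0,0,0,0,0,50,0,0,0,0,0,0,15,0,0,0,0,0,0,15,0,0,0,0,0,0,15,0,0,0,0,0,0,15,0,0,0,0,0,0,15,0,0,-0.2,0,0,0,15,0,0,-0.5,0,0,0,15,0,0,-0.5,0,0,0,15,0,0,-0.55,0,0,0,15,0,0,-0.55,0,0,0,15,0,0,-0.55,0,0,0,15,0,0,0,0,0,0,15],
)

```text
t: 28.72
tool_pos: [0.5025, -0.3788, 0.199]
tool_rot: [3.128, -0.249, 0.008]
contact_force: [-0.4, 0.7, -0.6]
opening: 0.0249
grip_force: 49.2
```

Call:
jog_arm(
  commands=[-0.155,-0.502,0,0,0,0,15,-0.155,-0.502,0,0,0,0,15,-0.155,-0.502,0,0,0,0,15,-0.155,-0.502,0,0,0,0,15,-0.155,-0.502,0,0,0,0,15,-0.155,-0.502,0,0,0,0,15,-0.155,-0.502,0,0,0,0,15,-0.155,-0.502,0,0,0,0,15,-0.155,-0.502,0,0,0,0,15,-0.155,-0.502,0,0,0,0,15,-0.155,-0.502,0,0,0,0,15,-0.155,-0.502,0,0,0,0,15,0,0,0,0,0,0,15,0,0,0,0,0,0,15],
)

```text
t: 30.48
tool_pos: [0.4477, -0.0034, 0.194]
tool_rot: [3.131, -0.249, -0.003]
contact_force: [-0.2, -0.5, -0.7]
opening: 0.0244
grip_force: 49.4
```

Run:
```python
from h import *
held(); to((.4485,-.0025,.129))
```

```text
side held n 342 mid [ 0.4483 -0.0011  0.1876] ext [0.072 0.073] ztop med 0.1843 tilt [-0.4  0.2]
top held n 71 mid [0.4191 0.0078 0.1851] ext [0.016 0.032] ztop med 0.1852 tilt [-3.5  1.3]
t 30.6 pos [ 0.4481 -0.0039  0.1946] yaw -9.16 z [-0.001 -0.    -1.   ] open 0.0242 gf 49.4 F [0.7 0.8 0.1]
[ 0.4485 -0.0025  0.129 ] rows total [ 0.005 -0.024  1.093]
```

Call:
jog_arm(
  commands=[0.005,-0.02,0.4,0,0,0,15,0,0,0.3,0,0,0,15,0,0,0.2,0,0,0,15,0,0,0.12,0,0,0,15,0,0,0.08,0,0,0,15,0,0,0,0,0,0,15,0,0,0,0,0,0,15,0,0,0,0,0,0,35,0,0,0,0,0,0,50,0,0,0,0,0,0,50,0,0,0,0,0,0,50,0,0,-0.4,0,0,0,50,0,0,-0.4,0,0,0,50,0,0,-0.4,0,0,0,50],
)

```text
t: 32.33
tool_pos: [0.4487, -0.002, 0.202]
tool_rot: [-3.131, 0.249, 0.0]
contact_force: [-0.0, -0.2, 0.3]
opening: 0.0496
grip_force: 0.0
```

Call:
jog_arm(
  commands=[0,0.7,0,0,0,0,50,0,0.7,0,0,0,0,50,0,0.7,0,0,0,0,50,0,0.7,0,0,0,0,50,0,0.7,0,0,0,0,50,0,0,0,0,0,0,50,0,0,0,0,0,0,50],
)

```text
t: 33.2
tool_pos: [0.4156, -0.209, 0.2012]
tool_rot: [-3.131, 0.25, 0.0]
contact_force: [0.7, -0.0, 1.1]
opening: 0.0501
grip_force: 0.0
```

Run:
```python
from h import *
gr=grab(); lids(gr); seated(gr); to((.4485,-.0025,.2),(.632,.079,.2))
for c,d,W in gr:
    cv2.imwrite(f'pics/e_{c}.png',d['image'][:,:,::-1])
    im=d['image'].astype(int)
    for n,xy,z0,z1,r in (('handle',(.475,-.093),.106,.12,.045),('knob',(.631,.08),.098,.113,.04)):
        m=(W[...,2]>z0)&(W[...,2]<z1)&(np.hypot(W[...,0]-xy[0],W[...,1]-xy[1])<r)
        print(c,n,'colours',np.median(im[m],0) if m.any() else '')
        m&=im.max(2)<(110); Q=W[m]
        if len(Q)>2:
            S=np.c_[Q[:,:2]@EX,Q[:,:2]@EY]; mid=(S.min(0)+S.max(0))/2; print(len(Q),'station ext',np.ptp(S,axis=0).round(3),'mid world',(mid[0]*EX+mid[1]*EY).round(4),'z',Q[:,2].mean().round(4), 'rect',cv2.minAreaRect((Q[:,:2]*1000).astype(np.float32)))
a=gr[0][1]['image'][130:280,140:340,::-1]; b=gr[1][1]['image'][150:300,170:370,::-1]
cv2.imwrite('pics/e.png',cv2.resize(np.hstack([a,b]),None,fx=2,fy=2,interpolation=2))
```

```text
top disc n 164 mid [0.5259 0.1994] size [0.109 0.021] z 0.1136 tilt deg [ 4.7 31.8]
top disc n 569 mid [0.5402 0.0653] size [0.071 0.072] z 0.1196 tilt deg [0.6 0.3]
top disc n 571 mid [ 0.5274 -0.0144] size [0.073 0.072] z 0.1196 tilt deg [0.2 0.6]
top disc n 590 mid [0.4613 0.0772] size [0.072 0.072] z 0.1195 tilt deg [0.3 0.6]
top disc n 596 mid [ 0.4475 -0.0016] size [0.071 0.072] z 0.1195 tilt deg [0.4 0.1]
side disc n 342 mid [ 0.5287 -0.0137] size [0.073 0.073] z 0.1191 tilt deg [0.2 0.3]
side disc n 388 mid [0.5402 0.0597] size [0.073 0.088] z 0.1191 tilt deg [-0.6  2.3]
side disc n 371 mid [ 0.4493 -0.0011] size [0.074 0.073] z 0.1191 tilt deg [-0.2  0.2]
side disc n 442 mid [0.4672 0.0712] size [0.085 0.087] z 0.1192 tilt deg [-0.8  3. ]
t 33.4 pos [ 0.4158 -0.2085  0.2013] yaw -9.01 z [ 0.  0. -1.] open 0.0498 gf 0.0 F [-0.1  0.4 -0.2]
[ 0.4485 -0.0025  0.2   ] rows total [ 1.000e-03 -3.476e+00  2.200e-02]
[0.632 0.079 0.2  ] rows total [ 2.808 -1.821  0.   ]
top handle colours [77. 76. 78.]
58 station ext [0.02  0.018] mid world [ 0.4726 -0.0947] z 0.1149 rect ((472.4187316894531, -94.78974151611328), (17.43003273010254, 19.237119674682617), 75.35596466064453)
top knob colours [71. 71. 74.]
90 station ext [0.046 0.018] mid world [0.633  0.0775] z 0.1047 rect ((633.0191040039062, 77.5584945678711), (14.076273918151855, 45.930763244628906), 86.5844497680664)
side handle colours [28.  25.5 27.5]
56 station ext [0.022 0.02 ] mid world [ 0.4747 -0.0911] z 0.1129 rect ((474.9319152832031, -91.05032348632812), (18.793169021606445, 22.114459991455078), 74.92608642578125)
side knob colours [27.5 26.  27.5]
93 station ext [0.046 0.019] mid world [0.6333 0.0802] z 0.1037 rect ((633.3571166992188, 81.21763610839844), (16.385120391845703, 45.47468948364258), 88.14420318603516)
```

View pics/e.png

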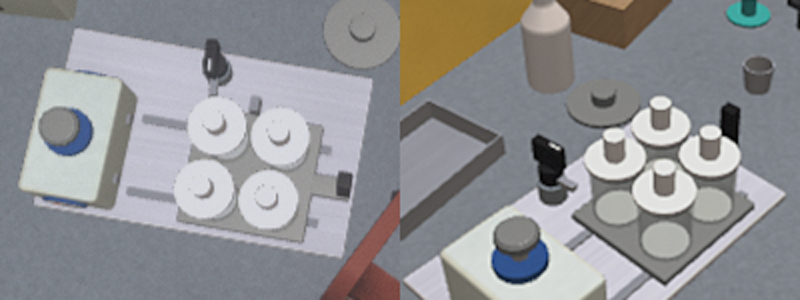

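Call:
jog_arm(
  commands=[0.2355,-0.4415,0,0,0,0,45,0.2355,-0.4415,0,0,0,0,45,0.2355,-0.4415,0,0,0,0,45,0.2355,-0.4415,0,0,0,0,45,0.2355,-0.4415,0,0,0,0,45,0.2355,-0.4415,0,0,0,0,45,0.2355,-0.4415,0,0,0,0,45,0.2355,-0.4415,0,0,0,0,45,0.2355,-0.4415,0,0,0,0,45,0.2355,-0.4415,0,0,0,0,45,0.2355,-0.4415,0,0,0,0,45,0.2355,-0.4415,0,0,0,0,45,0,0,0,0,0,-0.6,45,0,0,0,0,0,-0.55,45,0,0,0,0,0,0,45,0,0,0,0,0,0,45],
)

```text
t: 35.4
tool_pos: [0.6331, 0.0781, 0.2013]
tool_rot: [-3.141, 0.069, 0.0]
contact_force: [-0.6, -0.4, -0.1]
opening: 0.0449
grip_force: 0.0
```

Run:
```python
from h import *
to((.633,.079,.12),(.633,.079,.073))
```

```text
t 35.4 pos [0.6331 0.0781 0.2013] yaw -2.52 z [-0.  0. -1.] open 0.0449 gf 0.0 F [-0.6 -0.4 -0.1]
[0.633 0.079 0.12 ] rows total [-0.002 -0.015  1.355]
[0.633 0.079 0.073] rows total [0.    0.    0.783]
```

Call:
jog_arm(
  commands=[0,-0.015,0.45,0,0,0,45,0,0,0.45,0,0,0,45,0,0,0.45,0,0,0,45,0,0,0.35,0,0,0,45,0,0,0.25,0,0,0,45,0,0,0.15,0,0,0,45,0,0,0,0,0,0,45,0,0,0,0,0,0,5,0,0,0,0,0,0,5,0,0,0,0,0,0,5,0,0,0,0,0,0,5,0,0,0,0,0,0,5,0,0,0,0,0,0,5],
  newtons=40,
)

```text
t: 37.02
tool_pos: [0.6342, 0.0773, 0.0767]
tool_rot: [3.139, -0.069, 0.003]
contact_force: [-0.5, -4.0, 2.6]
opening: 0.014
grip_force: 41.4
```

Call:
jog_arm(
  commands=[0,0,0,0,0,-0.5,5,0,0,0,0,0,-0.9,5,0,0,0,0,0,-0.9,5,0,0,0,0,0,-0.9,5,0,0,0,0,0,-0.9,5,0,0,0,0,0,-0.9,5,0,0,0,0,0,-0.9,5,0,0,0,0,0,-0.9,5,0,0,0,0,0,-0.9,5,0,0,0,0,0,-0.9,5,0,0,0,0,0,-0.9,5,0,0,0,0,0,-0.9,5,0,0,0,0,0,-0.9,5,0,0,0,0,0,-0.9,5,0,0,0,0,0,-0.3,5,0,0,0,0,0,0,5,0,0,0,0,0,0,5],
)

```text
t: 39.15
tool_pos: [0.6336, 0.0779, 0.0767]
tool_rot: [2.589, 1.778, -0.0]
contact_force: [-2.8, -4.2, 6.2]
opening: 0.0145
grip_force: 42.5
```

Run:
```python
from h import *
to(); print(ctrl.get_obs()['wrist_torque'].round(2))
```

```text
t 39.1 pos [0.6336 0.0779 0.0767] yaw 68.94 z [ 0.    -0.001 -1.   ] open 0.0145 gf 42.5 F [-2.8 -4.2  6.2]
[-0.53  0.66 -0.62]
```

Call:
jog_arm(
  commands=[0,0,0,0,0,0,30,0,0,0,0,0,0,35,0,0,0,0,0,0,35,0,0,-0.4,0,0,0,35,0,0,-0.55,0,0,0,35,0,0,-0.55,0,0,0,35,0,0,-0.55,0,0,0,35,0,0,0,0,0,1,35,0,0,0,0,0,1,35,0,0,0,0,0,1,35,0,0,0,0,0,1,35,0,0,0,0,0,1,35,0,0,0,0,0,1,35,0,0,0,0,0,1,35,0,0,0,0,0,1,35,0,0,0,0,0,1,35,0,0,0,0,0,1,35,0,0,0,0,0,1,35,0,0,0,0,0,1,35,0,0,0,0,0,1,35],
)

```text
t: 41.65
tool_pos: [0.6332, 0.0788, 0.198]
tool_rot: [-3.138, 0.152, 0.0]
contact_force: [0.3, -0.2, 0.1]
opening: 0.0349
grip_force: 0.0
```

Run:
```python
from h import *
to((.4737,-.093,.2),(.4737,-.093,.082))
```

```text
t 41.6 pos [0.6332 0.0788 0.198 ] yaw -5.56 z [-0.  0. -1.] open 0.0349 gf 0.0 F [ 0.3 -0.2  0.1]
[ 0.4737 -0.093   0.2   ] rows total [-2.369  3.107 -0.033]
[ 0.4737 -0.093   0.082 ] rows total [1.000e-03 1.000e-03 1.967e+00]
```

Call:
jog_arm(
  commands=[0,0,0,0,0,0.62,45,-0.2715,0.406,0,0,0,0,45,-0.2715,0.406,0,0,0,0,45,-0.2715,0.406,0,0,0,0,45,-0.2715,0.406,0,0,0,0,45,-0.2715,0.406,0,0,0,0,45,-0.2715,0.406,0,0,0,0,45,-0.2715,0.406,0,0,0,0,45,-0.2715,0.406,0,0,0,0,45,0,0,0,0,0,0,45,0,0,0,0,0,0,45],
)

```text
t: 43.02
tool_pos: [0.4747, -0.0934, 0.1984]
tool_rot: [-3.132, 0.245, -0.001]
contact_force: [0.3, 0.3, -0.1]
opening: 0.0449
grip_force: 0.0
```

Run:
```python
from h import *
gr=grab(); to((.4737,-.093,.2),(.4737,-.093,.082)); seated(gr)
for c,d,W in gr[1:]:
    im=d['image'].astype(int)
    m=(W[...,2]>.098)&(W[...,2]<.113)&(np.hypot(W[...,0]-.633,W[...,1]-.08)<.04)&(im.max(2)<110); print(cv2.minAreaRect((W[m][:,:2]*1000).astype(np.float32)))
    m=(W[...,2]>.106)&(W[...,2]<.12)&(np.hypot(W[...,0]-.474,W[...,1]+.093)<.045)&(im.max(2)<110); print(cv2.minAreaRect((W[m][:,:2]*1000).astype(np.float32)))
```

```text
t 43.1 pos [ 0.4748 -0.0932  0.1983] yaw -8.88 z [ 0.  0. -1.] open 0.0448 gf 0.0 F [-0.1  0.2 -0.3]
[ 0.4737 -0.093   0.2   ] rows total [-0.019 -0.    -0.028]
[ 0.4737 -0.093   0.082 ] rows total [-0.000e+00  1.000e-03  1.967e+00]
top disc n 170 mid [0.5255 0.1995] size [0.107 0.02 ] z 0.1137 tilt deg [ 4.4 27.2]
top disc n 571 mid [0.5408 0.0652] size [0.073 0.072] z 0.1194 tilt deg [0.9 0.2]
top disc n 595 mid [0.4614 0.0772] size [0.072 0.072] z 0.1195 tilt deg [0. 0.]
top disc n 263 mid [ 0.45   -0.0166] size [0.062 0.041] z 0.1198 tilt deg [-0.   0.9]
side disc n 340 mid [ 0.5293 -0.0136] size [0.076 0.073] z 0.1191 tilt deg [-0.   0.9]
side disc n 386 mid [0.5413 0.0594] size [0.074 0.088] z 0.1193 tilt deg [-0.6  2.2]
side disc n 372 mid [ 0.4547 -0.0009] size [0.082 0.072] z 0.1191 tilt deg [-0.1  0.4]
side disc n 443 mid [0.4673 0.0708] size [0.084 0.089] z 0.1192 tilt deg [-1.4  3.1]
((633.17333984375, 80.63876342773438), (45.89789962768555, 18.062381744384766), 66.18614959716797)
((474.4171142578125, -92.0433120727539), (18.608814239501953, 19.79635238647461), 79.00374603271484)
```

Knob is free (about 66–68°). Grip the handle.

Call:
jog_arm(
  commands=[-0.01,0,0.5,0,0,0.04,45,0,0,0.5,0,0,0,45,0,0,0.4,0,0,0,45,0,0,0.3,0,0,0,45,0,0,0.23,0,0,0,45,0,0,0,0,0,0,45,0,0,0,0,0,0,5,0,0,0,0,0,0,5,0,0,0,0,0,0,5,0,0,0,0,0,0,5,0,0,0,0,0,0,5,0,0,0,0,0,0,5],
  newtons=50,
)

```text
t: 44.62
tool_pos: [0.4745, -0.0942, 0.0838]
tool_rot: [3.13, -0.251, 0.003]
contact_force: [-1.8, -2.4, 6.1]
opening: 0.0172
grip_force: 49.9
```

Call:
jog_arm(
  commands=[0,-0.06,0,0,0,0,5,0,-0.12,0,0,0,0,5,0,-0.13,0,0,0,0,5,0,-0.13,0,0,0,0,5,0,-0.13,0,0,0,0,5,0,-0.13,0,0,0,0,5,0,-0.13,0,0,0,0,5,0,-0.13,0,0,0,0,5,0,-0.13,0,0,0,0,5,0,-0.1,0,0,0,0,5,0,-0.06,0,0,0,0,5,0,-0.04,0,0,0,0,5,0,-0.03,0,0,0,0,5,0,0,0,0,0,0,5],
)

```text
t: 46.38
tool_pos: [0.4862, -0.0219, 0.084]
tool_rot: [3.117, -0.25, -0.0]
contact_force: [-9.0, -26.9, 7.0]
opening: 0.0171
grip_force: 52.0
```

Run:
```python
from h import *
to(); p=ctrl.get_obs()['tool_pos'][:2]-np.array([.4745,-.0942]); print(p@EX,p@EY)
```

```text
t 46.4 pos [ 0.4862 -0.0219  0.084 ] yaw -9.16 z [-0.001 -0.014 -1.   ] open 0.0171 gf 52.0 F [ -9.  -26.9   7. ]
9.155995047420655e-05 0.07320663225869267
```

Run:
```python
from h import *
gr=grab(); seated(gr)
for c,d,W in gr:
    cv2.imwrite(f'pics/f_{c}.png',d['image'][:,:,::-1])
    im=d['image'].astype(int)
    m=(W[...,2]>.098)&(W[...,2]<.113)&(np.hypot(W[...,0]-.633,W[...,1]-.08)<.035)&(im.max(2)<110); print(c,cv2.minAreaRect((W[m][:,:2]*1000).astype(np.float32)))
a=gr[0][1]['image'][130:280,140:340,::-1]; b=gr[1][1]['image'][190:340,160:360,::-1]
cv2.imwrite('pics/f.png',cv2.resize(np.hstack([a,b]),None,fx=2,fy=2,interpolation=2))
```

```text
top disc n 561 mid [0.5522 0.1382] size [0.073 0.071] z 0.1194 tilt deg [0.4 0.4]
top disc n 166 mid [0.5259 0.1994] size [0.108 0.021] z 0.1138 tilt deg [ 3.  22.7]
top disc n 584 mid [0.4727 0.1512] size [0.072 0.072] z 0.1195 tilt deg [-0.1 -0.1]
top disc n 212 mid [0.4603 0.0522] size [0.054 0.031] z 0.1196 tilt deg [0.8 2. ]
side disc n 385 mid [0.5407 0.0612] size [0.074 0.072] z 0.1191 tilt deg [-0.1  0.3]
side disc n 439 mid [0.5539 0.1332] size [0.073 0.085] z 0.1192 tilt deg [-0.   1.2]
side disc n 425 mid [0.4664 0.074 ] size [0.083 0.072] z 0.1192 tilt deg [-0.9  1.2]
side disc n 496 mid [0.4801 0.1444] size [0.084 0.089] z 0.1193 tilt deg [-1.1  2. ]
top ((632.96728515625, 77.80439758300781), (44.42992401123047, 15.931889533996582), 67.58191680908203)
side ((633.61669921875, 80.54725646972656), (45.9244270324707, 17.70361328125), 67.15755462646484)
```

View pics/f.png

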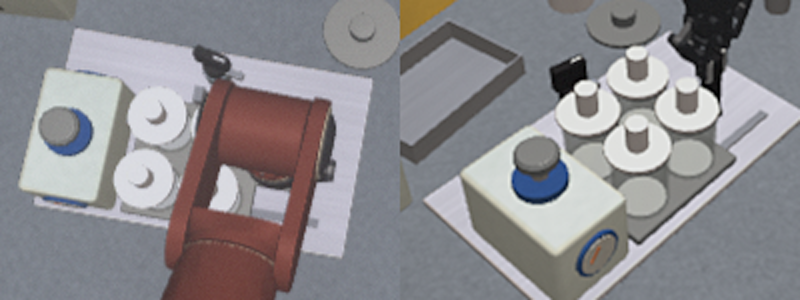

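Call:
jog_arm(
  commands=[0,-0.02,0,0,0,0,5,0,-0.015,0,0,0,0,5,0,0,0,0,0,0,5,0,0,0,0,0,0,5],
)

```text
t: 46.98
tool_pos: [0.4862, -0.0219, 0.084]
tool_rot: [3.113, -0.25, -0.002]
contact_force: [-9.5, -33.9, 7.4]
opening: 0.0172
grip_force: 55.4
```

Call:
jog_arm(
  commands=[0,0.11,0,0,0,0,5,0,0.1,0,0,0,0,5,0,0.13,0,0,0,0,5,0,0.13,0,0,0,0,5,0,0.13,0,0,0,0,5,0,0.13,0,0,0,0,5,0,0.13,0,0,0,0,5,0,0.13,0,0,0,0,5,0,0.13,0,0,0,0,5,0,0.13,0,0,0,0,5,0,0.1,0,0,0,0,5,0,0.08,0,0,0,0,5,0,0.06,0,0,0,0,5,0,0.05,0,0,0,0,5,0,0,0,0,0,0,5,0,0,0,0,0,0,5],
)

```text
t: 48.98
tool_pos: [0.4734, -0.101, 0.0838]
tool_rot: [-3.124, 0.25, -0.004]
contact_force: [1.8, 15.9, 7.2]
opening: 0.0172
grip_force: 51.1
```

Run:
```python
from h import *
to(); p=ctrl.get_obs()['tool_pos'][:2]-np.array([.4862,-.0219]); print(p@EX,p@EY)
```

```text
t 49.0 pos [ 0.4734 -0.101   0.0838] yaw -9.15 z [ 0.003  0.008 -1.   ] open 0.0172 gf 51.1 F [ 1.8 15.9  7.2]
-9.597007457253695e-05 -0.08013949543568791
```

Call:
jog_arm(
  commands=[0,-0.08,0,0,0,0,5,0,-0.12,0,0,0,0,5,0,-0.14,0,0,0,0,5,0,-0.14,0,0,0,0,5,0,-0.14,0,0,0,0,5,0,-0.14,0,0,0,0,5,0,-0.14,0,0,0,0,5,0,-0.14,0,0,0,0,5,0,-0.13,0,0,0,0,5,0,-0.1,0,0,0,0,5,0,-0.08,0,0,0,0,5,0,-0.06,0,0,0,0,5,0,-0.04,0,0,0,0,5,0,-0.03,0,0,0,0,5,0,0,0,0,0,0,5,0,0,0,0,0,0,5],
)

```text
t: 50.98
tool_pos: [0.4861, -0.0219, 0.0839]
tool_rot: [3.121, -0.25, 0.0]
contact_force: [-6.3, -21.5, 7.1]
opening: 0.017
grip_force: 51.4
```

Call:
jog_arm(
  commands=[0,0.07,0,0,0,0,5,0,0,0,0,0,0,30,0,0,0,0,0,0,45,0,0,0,0,0,0,45,0,0,-0.4,0,0,0,45,0,0,-0.5,0,0,0,45,0,0,-0.55,0,0,0,45,0,0,-0.5,0,0,0,45,0.361,-0.338,0,0,0,0,45,0.361,-0.338,0,0,0,0,45,0.361,-0.338,0,0,0,0,45,0.361,-0.338,0,0,0,0,45,0.361,-0.338,0,0,0,0,45,0.361,-0.338,0,0,0,0,45,0,0,0,0,0,-1,35,0,0,0,0,0,-1,35,0,0,0,0,0,-1,35,0,0,0,0,0,-1,35,0,0,0,0,0,-1,35,0,0,0,0,0,-1,35],
)

```text
t: 53.48
tool_pos: [0.6329, 0.0787, 0.199]
tool_rot: [-3.064, -0.691, 0.001]
contact_force: [-0.4, 0.4, -0.5]
opening: 0.0346
grip_force: 0.0
```

Call:
jog_arm(
  commands=[0,0,0,0,0,-1,35,0,0,0,0,0,-1,35,0,0,0,0,0,-1,35,0,0,0,0,0,-1,35,0,0,0,0,0,-1,35,0,0,0,0,0,-1,35,0,0,0,0,0,-1,35,0,0,0,0,0,-0.4,35,0,0,0,0,0,0,35,0,0,0,0,0,0,35],
)

```text
t: 54.72
tool_pos: [0.633, 0.0785, 0.1992]
tool_rot: [-2.611, -1.747, 0.0]
contact_force: [-0.0, -0.1, -0.3]
opening: 0.0353
grip_force: 0.0
```

Run:
```python
from h import *
gr=grab(); seated(gr); to((.6335,.0782,.0765))
```

```text
top disc n 549 mid [0.5393 0.0591] size [0.073 0.071] z 0.1196 tilt deg [0.4 0.5]
top disc n 500 mid [0.4602 0.0658] size [0.071 0.059] z 0.1194 tilt deg [-0.5 -0.4]
side disc n 833 mid [0.5463 0.1008] size [0.085 0.151] z 0.1194 tilt deg [-0.   0.3]
side disc n 428 mid [0.4673 0.0739] size [0.084 0.07 ] z 0.1191 tilt deg [-1.1  0.5]
side disc n 497 mid [0.4799 0.1438] size [0.084 0.087] z 0.1193 tilt deg [-0.9  2.4]
t 54.8 pos [0.6331 0.0784 0.1994] yaw 67.6 z [-0. -0. -1.] open 0.0354 gf 0.0 F [ 0.2 -0.4  0.8]
[0.6335 0.0782 0.0765] rows total [-1.000e-03  9.000e-03  2.048e+00]
```

Call:
jog_arm(
  commands=[0,0.008,0.45,0,0,0,35,0,0,0.45,0,0,0,35,0,0,0.4,0,0,0,35,0,0,0.35,0,0,0,35,0,0,0.25,0,0,0,35,0,0,0.13,0,0,0,35,0,0,0,0,0,0,35,0,0,0,0,0,0,5,0,0,0,0,0,0,5,0,0,0,0,0,0,5,0,0,0,0,0,0,5,0,0,0,0,0,0,5],
  newtons=40,
)

```text
t: 56.32
tool_pos: [0.634, 0.0783, 0.0789]
tool_rot: [2.61, 1.748, 0.002]
contact_force: [-3.0, -0.2, 6.3]
opening: 0.0141
grip_force: 40.8
```

Call:
jog_arm(
  commands=[0,0,0,0,0,0.5,5,0,0,0,0,0,0.9,5,0,0,0,0,0,0.9,5,0,0,0,0,0,0.9,5,0,0,0,0,0,0.9,5,0,0,0,0,0,0.9,5,0,0,0,0,0,0.9,5,0,0,0,0,0,0.9,5,0,0,0,0,0,0.9,5,0,0,0,0,0,0.9,5,0,0,0,0,0,0.9,5,0,0,0,0,0,0.9,5,0,0,0,0,0,0.9,5,0,0,0,0,0,0.9,5,0,0,0,0,0,0.9,5,0,0,0,0,0,0.3,5,0,0,0,0,0,0.1,5,0,0,0,0,0,0,5,0,0,0,0,0,0,5],
)

```text
t: 58.7
tool_pos: [0.6348, 0.0769, 0.079]
tool_rot: [3.128, -0.264, 0.005]
contact_force: [1.4, -5.5, 5.4]
opening: 0.0141
grip_force: 41.0
```

Run:
```python
from h import *
to(); print(ctrl.get_obs()['wrist_torque'].round(2))
```

```text
t 58.7 pos [0.6348 0.0769 0.079 ] yaw -9.65 z [ 0.003 -0.003 -1.   ] open 0.0141 gf 41.0 F [ 1.4 -5.5  5.4]
[-0.99 -0.01  0.2 ]
```

Call:
jog_arm(
  commands=[0,0,0,0,0,0.3,5,0,0,0,0,0,0.2,5,0,0,0,0,0,0,5,0,0,0,0,0,0,5],
)

```text
t: 59.2
tool_pos: [0.6348, 0.0769, 0.079]
tool_rot: [3.12, -0.335, 0.005]
contact_force: [0.9, -5.6, 6.4]
opening: 0.0143
grip_force: 60.6
```

Run:
```python
from h import *
to(); print(ctrl.get_obs()['wrist_torque'].round(2))
```

```text
t 59.2 pos [0.6348 0.0769 0.079 ] yaw -12.27 z [ 0.003 -0.004 -1.   ] open 0.0143 gf 60.6 F [ 0.9 -5.6  6.4]
[-0.9  -0.01  1.53]
```

Call:
jog_arm(
  commands=[0,0,0,0,0,-0.5,5,0,0,0,0,0,0,5,0,0,0,0,0,0,25,0,0,0,0,0,0,35,0,0,0,0,0,0,35,0,0,-0.4,0,0,0,35,0,0,-0.5,0,0,0,35,0,0,-0.55,0,0,0,35,0,0,-0.6,0,0,0,35,0,-0.4,0,0,0,0,35,0,-0.5,0,0,0,0,35,0,-0.5,0,0,0,0,0,0,-0.5,0,0,0,0,0,0,0,0,0,0,0,0,0,0,0,0,0,0,0],
)

```text
t: 61.08
tool_pos: [0.6522, 0.1907, 0.1993]
tool_rot: [3.13, -0.266, -0.003]
contact_force: [-0.2, -0.2, -0.1]
opening: 0.0001
grip_force: 0.0
```

Run:
```python
from h import *
gr=grab(); seated(gr); to((.528,.2475,.2),(.528,.2475,.165),(.528,.2475,.147))
for c,d,W in gr:
    cv2.imwrite(f'pics/g_{c}.png',d['image'][:,:,::-1])
    im=d['image'].astype(int)
    m=(W[...,2]>.098)&(W[...,2]<.113)&(np.hypot(W[...,0]-.633,W[...,1]-.08)<.035)&(im.max(2)<110); print(c,cv2.minAreaRect((W[m][:,:2]*1000).astype(np.float32)))
a=gr[0][1]['image'][130:280,140:340,::-1]; b=gr[1][1]['image'][190:340,160:360,::-1]
cv2.imwrite('pics/g.png',cv2.resize(np.hstack([a,b]),None,fx=2,fy=2,interpolation=2))
```

```text
top disc n 570 mid [0.552  0.1378] size [0.073 0.072] z 0.1194 tilt deg [0.5 1. ]
top disc n 172 mid [0.5247 0.1995] size [0.112 0.021] z 0.1132 tilt deg [ 4.1 26.8]
top disc n 568 mid [0.539  0.0603] size [0.073 0.072] z 0.1195 tilt deg [ 0.3 -0. ]
top disc n 594 mid [0.4729 0.1509] size [0.072 0.073] z 0.1196 tilt deg [0.  0.1]
top disc n 590 mid [0.4591 0.0723] size [0.072 0.072] z 0.1196 tilt deg [-0.1 -0.4]
side disc n 837 mid [0.5468 0.1   ] size [0.087 0.153] z 0.1194 tilt deg [-0.3  0.2]
side disc n 431 mid [0.4653 0.0724] size [0.085 0.074] z 0.1192 tilt deg [-0.3  0.4]
side disc n 500 mid [0.4793 0.1458] size [0.083 0.088] z 0.1194 tilt deg [-1.   1.9]
t 61.2 pos [0.6525 0.19   0.2   ] yaw -9.77 z [-0.001 -0.    -1.   ] open -0.0 gf 0.0 F [ 0.5 -0.1 -0.2]
[0.528  0.2475 0.2   ] rows total [-2.208e+00 -5.930e-01  2.000e-03]
[0.528  0.2475 0.165 ] rows total [ 0.001 -0.     0.583]
[0.528  0.2475 0.147 ] rows total [ 0.  -0.   0.3]
top ((633.19775390625, 77.4622802734375), (14.526178359985352, 46.300750732421875), 79.18473052978516)
side ((633.2657470703125, 80.91424560546875), (15.945862770080566, 48.371543884277344), 79.75473022460938)
```

View pics/g.png

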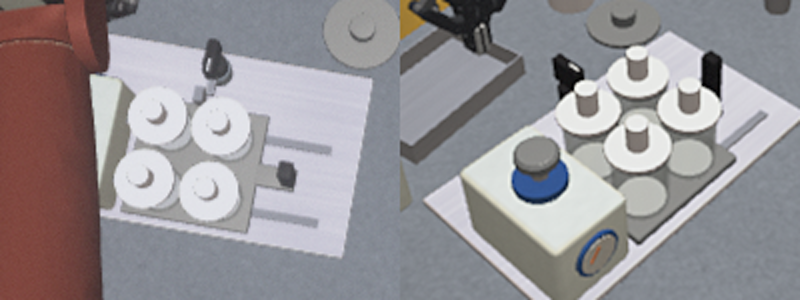

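Call:
jog_arm(
  commands=[-0.4416,-0.1186,0,0,0,0,0,-0.4416,-0.1186,0,0,0,0,0,-0.4416,-0.1186,0,0,0,0,0,-0.4416,-0.1186,0,0,0,0,0,-0.4416,-0.1186,0,0,0,0,0,0,0,0,0,0,0,0,0,0,0.25,0,0,0,0,0,0,0.2,0,0,0,0,0,0,0.12,0,0,0,0,0,0,0.1,0,0,0,0,0,0,0.1,0,0,0,0,0,0,0.08,0,0,0,0,0,0,0.05,0,0,0,0,0,0,0,0,0,0,0,0,0,0,0,0,0,0],
)

```text
t: 63.05
tool_pos: [0.5284, 0.2476, 0.1484]
tool_rot: [3.129, -0.266, -0.0]
contact_force: [-5.4, -4.7, 8.7]
opening: -0.0003
grip_force: 4.5
```

Call:
jog_arm(
  commands=[0,0,0.04,0,0,0,0,0,0,0.04,0,0,0,0,0,0,0.02,0,0,0,0,0,0,0,0,0,0,0,0,0,0,0,0,0,0],
)

```text
t: 63.68
tool_pos: [0.5288, 0.2477, 0.1468]
tool_rot: [3.129, -0.266, 0.001]
contact_force: [-13.5, -7.1, 26.3]
opening: -0.0001
grip_force: 13.1
```

Call:
jog_arm(
  commands=[0,0,0,0,0,0,0,0,0,0,0,0,0,0,0,0,0,0,0,0,0,0,0,0,0,0,0,0,0,0,0,0,0,0,0,0,0,0,0,0,0,0,0,0,0,0,0,0,0,0,0,0,0,0,0,0,0,0,-0.1,0,0,0,0,0,0,-0.15,0,0,0,0,0,0,-0.2,0,0,0,0,0,0,-0.3,0,0,0,0,0,0,-0.3,0,0,0,0,0.45,0.2,0,0,0,0,0,0.45,0.2,0,0,0,0,35,0.45,0.2,0,0,0,0,35,0,0,0,0,0,0,35,0,0,0,0,0,0,35],
)

```text
t: 65.92
tool_pos: [0.6018, 0.1991, 0.204]
tool_rot: [-3.13, 0.267, 0.0]
contact_force: [0.0, 0.2, -0.0]
opening: 0.0348
grip_force: 0.0
```

Run:
```python
from h import *
d=snap('side'); W=world(d); m=(W[...,2]>.13)&(np.hypot(W[...,0]-.528,W[...,1]-.248)<.03); P=W[m]; print('plunger z',np.percentile(P[:,2],[50,90]).round(4))
to((.6342,.0775,.2),(.6342,.0775,.078))
```

```text
plunger z [0.4876 0.5305]
t 66.0 pos [0.6016 0.1993 0.2039] yaw -9.7 z [-0.  0. -1.] open 0.0348 gf 0.0 F [-0.1 -1.   1.5]
[0.6342 0.0775 0.2   ] rows total [0.878 1.909 0.065]
[0.6342 0.0775 0.078 ] rows total [0.000e+00 1.000e-03 2.033e+00]
```

Call:
jog_arm(
  commands=[0.2195,0.477,0,0,0,0,35,0.2195,0.477,0,0,0,0,35,0.2195,0.477,0,0,0,0,35,0.2195,0.477,0,0,0,0,35,0,0,0,0,0,0,35,0,0,0.45,0,0,0,35,0,0,0.45,0,0,0,35,0,0,0.45,0,0,0,35,0,0,0.35,0,0,0,35,0,0,0.25,0,0,0,35,0,0,0.15,0,0,0,35,0,0,0,0,0,0,35,0,0,0,0,0,0,5,0,0,0,0,0,0,5,0,0,0,0,0,0,5,0,0,0,0,0,0,5,0,0,0,0,0,0,5],
  newtons=40,
)

```text
t: 68.1
tool_pos: [0.6353, 0.0768, 0.079]
tool_rot: [3.13, -0.266, 0.003]
contact_force: [-0.2, -1.5, 4.7]
opening: 0.0144
grip_force: 40.9
```

Call:
jog_arm(
  commands=[0,0,0,0,0,-0.5,5,0,0,0,0,0,-0.9,5,0,0,0,0,0,-0.9,5,0,0,0,0,0,-0.9,5,0,0,0,0,0,-0.9,5,0,0,0,0,0,-0.9,5,0,0,0,0,0,-0.9,5,0,0,0,0,0,-0.9,5,0,0,0,0,0,-0.9,5,0,0,0,0,0,-0.9,5,0,0,0,0,0,-0.9,5,0,0,0,0,0,-0.9,5,0,0,0,0,0,-0.9,5,0,0,0,0,0,-0.9,5,0,0,0,0,0,-0.9,5,0,0,0,0,0,-0.5,5,0,0,0,0,0,-0.2,5,0,0,0,0,0,0,5,0,0,0,0,0,0,5],
)

```text
t: 70.47
tool_pos: [0.6342, 0.0787, 0.0789]
tool_rot: [-2.584, -1.78, -0.002]
contact_force: [-4.2, 2.5, 9.0]
opening: 0.0139
grip_force: 42.2
```

Run:
```python
from h import *
to(); print(ctrl.get_obs()['wrist_torque'].round(2))
```

```text
t 70.5 pos [0.6342 0.0787 0.0789] yaw 69.11 z [-0.001  0.004 -1.   ] open 0.0139 gf 42.2 F [-4.2  2.5  9. ]
[ 0.59  0.88 -0.9 ]
```

Call:
jog_arm(
  commands=[0,0,0,0,0,0,5,0,0,0,0,0,0,30,0,0,0,0,0,0,35,0,0,0,0,0,0,35,0,0,-0.4,0,0,0,35,0,0,-0.55,0,0,0,35,0,0,-0.55,0,0,0,35,0,0,-0.55,0,0,0,35,0,0,0,0,0,1,35,0,0,0,0,0,1,35,0,0,0,0,0,1,35,0,0,0,0,0,1,35,0,0,0,0,0,1,35,0,0,0,0,0,1,35,0,0,0,0,0,1,35,0,0,0,0,0,1,35,0,0,0,0,0,1,35,0,0,0,0,0,1,35,0,0,0,0,0,1,35],
)

```text
t: 72.85
tool_pos: [0.6345, 0.077, 0.2003]
tool_rot: [-3.137, -0.167, 0.001]
contact_force: [-0.3, 0.5, -1.0]
opening: 0.035
grip_force: 0.0
```

Call:
jog_arm(
  commands=[0,0,0,0,0,1,45,0,0,0,0,0,1,45,0,0,0,0,0,0.65,45,0,0,0,0,0,0,45,0,0,0,0,0,0,45],
)

```text
t: 73.47
tool_pos: [0.6345, 0.077, 0.2005]
tool_rot: [-3.132, 0.242, 0.0]
contact_force: [0.3, 0.4, 0.1]
opening: 0.045
grip_force: 0.0
```

Run:
```python
from h import *
gr=grab(); seated(gr); to((.4861,-.0219,.2),(.4861,-.0219,.083))
for c,d,W in gr:
    im=d['image'].astype(int)
    m=(W[...,2]>.106)&(W[...,2]<.12)&(np.hypot(W[...,0]-.486,W[...,1]+.02)<.03)&(im.max(2)<110); print(cv2.minAreaRect((W[m][:,:2]*1000).astype(np.float32)))
    m=(W[...,2]>.14)&(W[...,2]<.18)&(np.hypot(W[...,0]-.528,W[...,1]-.248)<.03); P=W[m]; print('plunger z',np.percentile(P[:,2],[50,90]).round(4) if len(P) else '')
```

```text
top disc n 542 mid [0.5393 0.0587] size [0.073 0.069] z 0.1195 tilt deg [0.6 0.4]
top disc n 496 mid [0.4588 0.0656] size [0.072 0.059] z 0.1195 tilt deg [-0.3 -0.5]
side disc n 385 mid [0.5406 0.0611] size [0.074 0.07 ] z 0.1194 tilt deg [0.1 0.3]
side disc n 444 mid [0.5531 0.1336] size [0.072 0.084] z 0.1195 tilt deg [-0.   1.4]
side disc n 427 mid [0.4648 0.0723] size [0.083 0.073] z 0.1192 tilt deg [-0.4  0.8]
side disc n 494 mid [0.4796 0.1457] size [0.083 0.087] z 0.1194 tilt deg [-0.9  1.8]
t 73.6 pos [0.6345 0.077  0.2006] yaw -8.85 z [-0.  0. -1.] open 0.0446 gf 0.0 F [ 0.1 -0.1  0.3]
[ 0.4861 -0.0219  0.2   ] rows total [-2.191  2.01   0.01 ]
[ 0.4861 -0.0219  0.083 ] rows total [ 0.   -0.    1.95]
((484.03485107421875, -21.408679962158203), (17.03090476989746, 19.7853946685791), 77.60381317138672)
plunger z [0.165  0.1678]
((484.2690734863281, -17.948135375976562), (19.069671630859375, 25.255184173583984), 71.09746551513672)
plunger z [0.1646 0.1667]
```

Plunger is back up. Go to the handle and grip.

Call:
jog_arm(
  commands=[-0.365,0.335,0,0,0,0,45,-0.365,0.335,0,0,0,0,45,-0.365,0.335,0,0,0,0,45,-0.365,0.335,0,0,0,0,45,-0.365,0.335,0,0,0,0,45,-0.365,0.335,0,0,0,0.04,45,0,0,0,0,0,0,45,0,0,0.5,0,0,0,45,0,0,0.5,0,0,0,45,0,0,0.4,0,0,0,45,0,0,0.3,0,0,0,45,0,0,0.24,0,0,0,45,0,0,0,0,0,0,45,0,0,0,0,0,0,5,0,0,0,0,0,0,5,0,0,0,0,0,0,5,0,0,0,0,0,0,5,0,0,0,0,0,0,5,0,0,0,0,0,0,5],
  newtons=50,
)

```text
t: 75.95
tool_pos: [0.487, -0.0222, 0.0856]
tool_rot: [3.131, -0.249, 0.003]
contact_force: [-1.5, -1.2, 6.7]
opening: 0.017
grip_force: 50.0
```

Draw back 80 mm plus a little.

Call:
jog_arm(
  commands=[0,0.06,0,0,0,0,5,0,0.11,0,0,0,0,5,0,0.13,0,0,0,0,5,0,0.13,0,0,0,0,5,0,0.13,0,0,0,0,5,0,0.13,0,0,0,0,5,0,0.13,0,0,0,0,5,0,0.13,0,0,0,0,5,0,0.13,0,0,0,0,5,0,0.1,0,0,0,0,5,0,0.08,0,0,0,0,5,0,0.06,0,0,0,0,5,0,0.05,0,0,0,0,5,0,0.03,0,0,0,0,5,0,0,0,0,0,0,5,0,0,0,0,0,0,5],
)

```text
t: 77.95
tool_pos: [0.4743, -0.1012, 0.0855]
tool_rot: [-3.124, 0.249, -0.004]
contact_force: [1.9, 15.7, 8.7]
opening: 0.0171
grip_force: 50.4
```

Call:
jog_arm(
  commands=[0,-0.045,0,0,0,0,5,0,0,0,0,0,0,5,0,0,0,0,0,0,30,0,0,0,0,0,0,45,0,0,0,0,0,0,45,0,0,-0.4,0,0,0,45,0,0,-0.5,0,0,0,45,0,0,-0.6,0,0,0,45,0,0,-0.6,0,0,0,45,0,0.5,0,0,0,0,45,0,0.5,0,0,0,0,45,0,0.5,0,0,0,0,45,0,0,0,0,0,0,45,0,0,0,0,0,0,45],
)

```text
t: 79.7
tool_pos: [0.4589, -0.1905, 0.21]
tool_rot: [-3.131, 0.25, 0.001]
contact_force: [0.6, 0.0, 0.4]
opening: 0.0451
grip_force: 0.0
```

Run:
```python
from h import *
gr=grab(); seated(gr); lids(gr); to()
for c,d,W in gr:
    im=d['image'].astype(int)
    m=(W[...,2]>.098)&(W[...,2]<.113)&(np.hypot(W[...,0]-.633,W[...,1]-.08)<.035)&(im.max(2)<110); print(c,'knob',cv2.minAreaRect((W[m][:,:2]*1000).astype(np.float32)))
    m=(W[...,2]>.106)&(W[...,2]<.12)&(np.hypot(W[...,0]-.474,W[...,1]+.1)<.04)&(im.max(2)<110); print('handle',cv2.minAreaRect((W[m][:,:2]*1000).astype(np.float32)))
a=gr[0][1]['image'][120:290,140:480,::-1]; b=gr[1][1]['image'][140:310,160:500,::-1]
cv2.imwrite('pics/z.png',cv2.resize(np.vstack([a,b]),None,fx=1.75,fy=1.75,interpolation=2))
```

```text
top disc n 163 mid [0.526  0.1995] size [0.104 0.021] z 0.1135 tilt deg [ 2.9 17.8]
top disc n 567 mid [0.5389 0.0604] size [0.075 0.073] z 0.1195 tilt deg [0.4 0.6]
top disc n 578 mid [ 0.5267 -0.0192] size [0.072 0.072] z 0.1195 tilt deg [ 0.1 -0.1]
top disc n 597 mid [0.4593 0.0723] size [0.072 0.072] z 0.1196 tilt deg [ 0.1 -0.1]
top disc n 601 mid [ 0.4452 -0.0065] size [0.072 0.072] z 0.1195 tilt deg [ 0.3 -0.1]
side disc n 333 mid [ 0.5274 -0.0184] size [0.071 0.074] z 0.119 tilt deg [-0.   0.6]
side disc n 368 mid [ 0.4465 -0.0062] size [0.073 0.071] z 0.1191 tilt deg [0.  0.2]
side disc n 388 mid [0.5404 0.0518] size [0.073 0.09 ] z 0.1193 tilt deg [-0.5  2.9]
side disc n 424 mid [0.4607 0.0674] size [0.073 0.086] z 0.1191 tilt deg [-0.3  1.6]
t 79.9 pos [ 0.4592 -0.1902  0.2102] yaw -9.04 z [ 0.  0. -1.] open 0.0454 gf 0.0 F [-0.1 -0.1  0.5]
top knob ((633.2590942382812, 77.84866333007812), (46.33308029174805, 15.771212577819824), 66.92847442626953)
handle ((474.0867004394531, -96.98731231689453), (12.689040184020996, 22.222686767578125), 59.67703628540039)
side knob ((634.0809936523438, 80.23837280273438), (46.03279495239258, 17.60159683227539), 65.63892364501953)
handle ((473.5863037109375, -97.19095611572266), (20.61802864074707, 23.184001922607422), 65.23474884033203)
```

View pics/z.png

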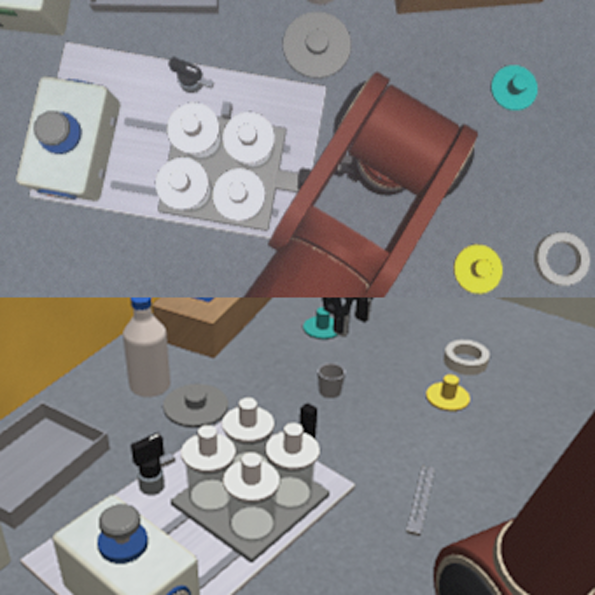

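```bash
python3 -c "
from station import job
print(job.finish_job())"
```

```text
the job is handed in; nothing more can be done
None
```

I carried out every step in the order asked and handed the job in: the four white lids are seated level, the plunger was pressed to its stop, held about 1 s and is back up, the knob is free and the carriage is fully out. The hand-in gave no verdict; the last picture showed the cup, big lid, tape and look-alike lids standing undisturbed.

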